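# Jog the packing belt with the spring-return toggle

### The job

Jog the packing belt forward to bring up the next parcel: push the blue toggle well over towards the green disc on its own control box, hold it there for about two seconds, then let it go so that it springs back upright by itself. Do not push the blue toggle over towards its white disc, and leave the orange toggle (the bench lift) alone.

Things in the scene. Friction and masses are not known exactly. Their poses are not given: they have to be found in the camera images.
- belt_toggle (a joint): blue-capped spring-centred lever, 70 mm long above the box top: 12 mm steel stem, upper half a 20 mm wide blue cap. Swings along the box's y. Value: lean in rad, 0 upright, + to the green disc, - to the white; stops at +-0.6. The one to work; switches at 0.3. About 5 N at 40 mm above the box top leans it fully; springs back in 0.5 s.
- belt_box: control box of the blue toggle, fixed to the table: grey, dark top plate, 100 x 170 x 50 mm (own x, y, z). Origin: centre of its underside, on the table. The toggle stands centred on its top, pivot 50 mm above the origin. On the top a GREEN disc (26 mm) lies 60 mm from the toggle along the box's +y, a white disc 60 mm along -y. It may stand left or right, turned up to 57 degrees either way.
- lift_toggle (a joint): orange-capped spring-centred lever, 70 mm long above the box top: 12 mm steel stem, upper half a 20 mm wide orange cap. Swings along the box's y. Value: lean in rad, 0 upright, + to the green disc, - to the white; stops at +-0.6. Not to be worked. About 5 N at 40 mm above the box top leans it fully; springs back in 0.5 s.
- lift_box: control box of the orange toggle, fixed to the table: grey, dark top plate, 100 x 170 x 50 mm (own x, y, z). Origin: centre of its underside, on the table. The toggle stands centred on its top, pivot 50 mm above the origin. On the top a GREEN disc (26 mm) lies 60 mm from the toggle along the box's +y, a white disc 60 mm along -y. It stands on the other side from the blue one's box.
Things that resemble listed ones, but are neither listed nor needed, are in the scene too. What is shaped like the lift_box but red is not meant.

How it is judged:
On the way, in this order (a step that is already met when the one before it is completed fails the run):
1. the blue toggle is held over towards the green disc, past 0.3 rad, for at least 1 s without a break (value of joint belt_toggle above 0.3 rad), for 1 s.
2. the blue toggle is let go and has sprung back upright, untouched (value of joint belt_toggle between -0.08 and 0.08 rad and contact force between belt_box and the arm below 0.1 N and contact force between belt_box and the fingers below 0.1 N), for 0.2 s.
At the end, for the whole second after the job is handed in: After the blue toggle was held past 0.3 rad towards the green disc for at least 1 s, it is let go and both toggles stand upright again, within 0.08 rad of centre (value of joint belt_toggle between -0.08 and 0.08 rad and value of joint lift_toggle between -0.08 and 0.08 rad); the robot touches nothing.
It fails at once if the blue toggle is pushed more than 0.3 rad towards the white disc (value of joint belt_toggle below -0.3 rad).
It fails at once if the orange toggle is pushed more than 0.2 rad either way (value of joint lift_toggle above 0.2 rad or value of joint lift_toggle below -0.2 rad).
It also fails if it takes over 35 s, if anything falls off the work surface, if the arm or the gripper's body presses on something with over 40 N, if the wrist force passes 120 N, or if a joint passes its speed limit or range.

### The arm

A 7-joint arm with a two-finger parallel gripper is mounted at the origin on the work surface. World frame = base frame: x ahead of the robot, y to its left, z up, the work surface at z = 0. Lengths are in m, angles in rad, forces in N, time in s.
With the tool pointing down it reaches from about 0.4 to 0.875 m from the base axis. Payload 6.5 kg.
Tool frame: the origin (TCP) lies midway between the tips of the shut fingers; the grasp point (between the pads) lies 19 mm behind it; z points along the fingers, y is the direction in which the jaws open and shut (so a half turn about z gives the same grasp; the last joint's range is limited). The gripper opens to 88 mm and grips with 3 to 60 N. Pads are 18 mm wide; open, the fingers measure 123 mm over their backs; the gripper's body (75 mm by 187 mm) begins 45 mm behind the grasp point.
Start: joints at [1.065, 0.536, -0.004, 1.538, 0.003, 1.067, -0.071], TCP at [0.277, -0.588, 0.239] pointing down, gripper open.
Joint ranges: [-2.7, 2.7], [-0.37, 2.16], [-1.27, 1.26], [0.24, 2.4], [-1.31, 4.45], [0.19, 1.91], [-2.76, 2.76]. Speed limits (rad/s): [2.39, 2.39, 3.14, 3.14, 3.14, 3.14, 3.14].

### API

Orientations are given as a unit quaternion [w, x, y, z].
In Python, from plant import manip, eyes gives the robot as it stands. The module is installed in compiled form; this text tells all that it offers.
- The arm moves only by the tool arm_command, never from a script. Its argument "rows" is a list of rows, each a list of 3 entries, a list of its own where there are three numbers: the shift along the world's x, y, z in cm, then the turn, a rotation vector about the world's x, y, z in rad, then the closure, from 0 (fully open) to 1 (shut). In form: [[[tx, ty, tz], [ax, ay, az], claw], ...]. A call has 1 to 8 rows; each row shifts and turns the pose as measured when the row begins; what a row does not reach is not made up. A row lasts 1/8 s, in which the tool goes at most 62.5 mm and 10.7 degrees, less where a joint would pass 70% of its speed; a pose out of reach is approached as far as the arm can. A call with a gripper value outside its range is refused whole. The fingers move at their own pace and stop on an object; "force" is the grip in N (left out, the last holds). Time passes only in rows, so rows that do not move let the fingers close. It gives the time, the measured TCP pose, the force and the opening at its end, in the units of the state.
- manip.sense(): the state, without advancing time (a new reading comes with each control period).
- eyes.read_camera(name): name is "scene" or "top"; returns (picture, depth): 384x512x3 uint8, red, green, blue; 384x512 float32, m along the optical axis (not along the pixel's ray), 0 where there is no reading.
- eyes.get_calibration(name): a dict with "camera_matrix" (3x3 intrinsics, pixels), "k1" (the pictures are not rectified: a ray, as slopes to the right and down, at radius r is drawn at 1 + k1 r^2 times it, then the intrinsics apply), "R" (3x3) and "t" (3): a world point X has camera coordinates R X + t. Camera axes: x right, y down, z forward; pixel columns grow to the right and rows downward; lengths in m; the calibration is good to about 2 mm. A picture is of the moment at which its call begins. get_calibration takes no time and is no camera call.
- manip.finish_job(): hands the job in, once; it reports no verdict.
The state is a dict: "time": time; "q": joint angles; "joint_vel": joint speeds; "tau": joint torques, N m; "position": TCP position; "ee_rot": TCP orientation; "force": force on the tool from outside, world axes, zero at the start; "moment": the same for the moment, N m; "width": finger opening in m.
Only numpy, scipy, OpenCV 4.12 (cv2) and the standard library are available. Lean on these libraries where they do the work, as an engineer would, in place of code of your own. Each camera call takes 0.05 s, during which the arm holds its last target.

## Working session

There is one attempt and no reset: what is moved stays moved. The work goes in short steps, Python scripts to look and compute and a tool call to move; the robot and the scene stay as the last step left them, time stands still between calls to the robot, and variables do not carry over. Pictures are saved under pics/ and viewed, and the job is handed in when it is done.

Besides the shell and the picture viewer there is one more tool, called in YAML: its name, and indented under it one key for each argument. arm_command: Moves the arm, as the interface text tells. Its arguments: {"type":"object","properties":{"rows":{"type":"array"},"force":{"type":"number"}},"required":["rows"]}

```bash
mkdir -p pics; python3 - <<'E'
from plant import manip, eyes
import cv2, numpy as np
s=manip.sense(); print({k:np.round(v,3).tolist() for k,v in s.items()})
for n in("scene","top"):
    p,d=eyes.read_camera(n); cv2.imwrite(f"pics/{n}0.png",p[:,:,::-1]); np.savez(f"{n}0.npz",p=p,d=d)
    c=eyes.get_calibration(n); print(n,{k:np.round(v,4).tolist() for k,v in c.items()}, -np.array(c["R"]).T@c["t"])
E
```

```text
{'time': 0.0, 'q': [1.065, 0.537, -0.004, 1.539, 0.003, 1.067, -0.071], 'joint_vel': [-0.001, -0.0, 0.0, 0.0, 0.0, -0.0, 0.001], 'tau': [-0.001, -57.099, 0.99, -25.16, -0.056, 0.018, 0.0], 'position': [0.276, -0.588, 0.238], 'ee_rot': [-0.001, 0.976, 0.218, -0.0], 'force': [-0.6, -0.165, -0.129], 'moment': [-0.003, -0.017, 0.0], 'width': 0.088}
scene {'camera_matrix': [[419.0453, 0.0, 251.3156], [0.0, 419.0453, 188.703], [0.0, 0.0, 1.0]], 'k1': -0.0807, 'R': [[0.7226, 0.6911, -0.013], [0.555, -0.5913, -0.5851], [-0.4121, 0.4156, -0.8108]], 't': [-0.2912, -0.1709, 1.1454]} [ 0.77731532 -0.37581957  0.82495959]
top {'camera_matrix': [[360.2445, 0.0, 255.4862], [0.0, 360.2445, 197.0145], [0.0, 0.0, 1.0]], 'k1': 0.0124, 'R': [[-0.1634, -0.9865, -0.0058], [-0.962, 0.1606, -0.2207], [0.2186, -0.0305, -0.9753]], 't': [0.0747, 0.3903, 0.8921]} [0.19268273 0.03821069 0.95668432]
```

View pics/scene0.png

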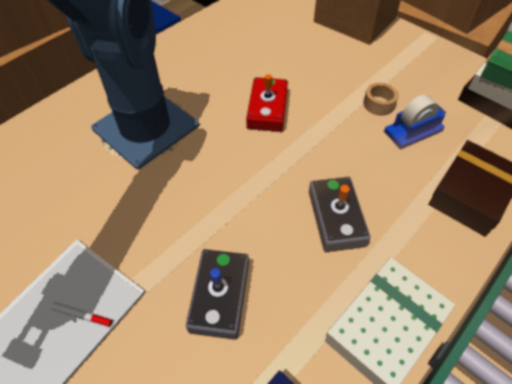

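View pics/top0.png

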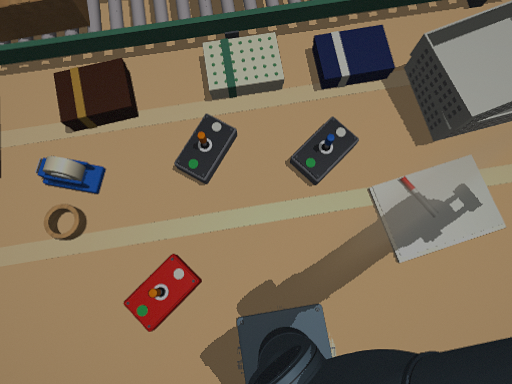

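In the scene view the blue toggle is at about (215,273), with its green disc at (223,259) and white disc at (212,317). In the top view the green disc is at (311,162), the white disc at (341,132) and the cap at (331,139). The orange box is at (205,148) in the top view.

```bash
cat > h.py <<'E'
import numpy as np, cv2
from plant import eyes
def ray(n,uv):
    c=eyes.get_calibration(n);K=np.array(c["camera_matrix"]);R=np.array(c["R"]);t=np.array(c["t"])
    u=cv2.undistortPoints(np.array([[uv]],float),K,np.array([c["k1"],0,0,0,0]))[0,0]
    d=R.T@np.array([u[0],u[1],1.]); return -R.T@t,d
def plane(n,uv,z):
    o,d=ray(n,uv); return o+d*(z-o[2])/d[2]
def tri(a,b):
    A=[];B=[]
    (o1,d1),(o2,d2)=ray("scene",a),ray("top",b)
    s=np.linalg.lstsq(np.c_[d1,-d2],o2-o1,rcond=None)[0]
    p,q=o1+s[0]*d1,o2+s[1]*d2
    return (p+q)/2,np.linalg.norm(p-q)
def blobs(p,col,box):
    x0,y0,x1,y1=box; h=cv2.cvtColor(p,cv2.COLOR_RGB2HSV).astype(int);H,S,V=h[...,0],h[...,1],h[...,2]
    m={'g':(H>45)&(H<85)&(S>120)&(V>60),'w':(S<60)&(V>140),'b':(H>100)&(H<130)&(S>150)&(V>80),'o':(H<15)&(S>190)&(V>120)}[col]
    k=np.zeros(m.shape,np.uint8);k[y0:y1,x0:x1]=m[y0:y1,x0:x1]
    n,l,st,ce=cv2.connectedComponentsWithStats(k)
    return [(st[i,4],ce[i]) for i in np.argsort(-st[:,4]) if i>0 and st[i,4]>15][:3]
E
python3 - <<'E'
from h import *
D={n:np.load(n+"0.npz") for n in("scene","top")}
bx={'blue':{'scene':(185,245,252,340),'top':(288,115,360,187)},'orange':{'scene':(308,175,370,250),'top':(173,112,240,185)}}
for b in bx:
  c={}
  for n in("scene","top"):
    for k in 'gw'+b[0]:
      r=blobs(D[n]["p"],k,bx[b][n]); print(b,n,k,[(int(a),np.round(e,1).tolist()) for a,e in r])
      if k=='w' : r=sorted(r,key=lambda q:-q[0])
      if r: c[n,k]=r[0][1]; print('   plane .05',np.round(plane(n,r[0][1],.05 if k in 'gw' else .1),4))
  for k in 'gw'+b[0]: 
    if ('top',k) in c and ('scene',k) in c: print(b,k,'tri',tri(c['scene',k],c['top',k]))
E
```

```text
blue scene g [(119, [222.8, 259.3])]
   plane .05 [ 0.4639 -0.1468  0.05  ]
blue scene w [(142, [212.1, 316.3]), (120, [216.5, 289.9])]
   plane .05 [ 0.5346 -0.2437  0.05  ]
blue scene b [(80, [214.7, 272.8])]
   plane .05 [ 0.4931 -0.1916  0.1   ]
blue top g [(76, [310.1, 162.3])]
   plane .05 [ 0.4646 -0.1474  0.05  ]
blue top w [(54, [340.4, 131.6]), (29, [328.0, 149.6])]
   plane .05 [ 0.536  -0.2442  0.05  ]
blue top b [(44, [330.5, 137.1])]
   plane .05 [ 0.5067 -0.2009  0.1   ]
blue g tri (array([ 0.46431001, -0.14713002,  0.0510466 ]), np.float64(7.759710330574488e-05))
blue w tri (array([ 0.53521654, -0.24383504,  0.05172121]), np.float64(0.00030272566033174143))
blue b tri (array([ 0.50011313, -0.19602722,  0.11783165]), np.float64(0.00021131262053983595))
orange scene g [(74, [332.8, 184.5])]
   plane .05 [0.5116 0.1582 0.05  ]
orange scene w [(101, [346.4, 229.2]), (100, [338.2, 206.9])]
   plane .05 [0.6051 0.0833 0.05  ]
orange scene o [(85, [343.8, 190.0])]
   plane .05 [0.5549 0.1282 0.1   ]
orange top g [(78, [192.8, 163.4])]
   plane .05 [0.5128 0.1581 0.05  ]
orange top w [(56, [216.1, 126.4]), (41, [207.5, 145.3])]
   plane .05 [0.6063 0.0828 0.05  ]
orange top o []
orange g tri (array([0.51217962, 0.15774053, 0.05112395]), np.float64(0.0006425592965558698))
orange w tri (array([0.60549604, 0.08262007, 0.05138747]), np.float64(0.0003848797980249591))
```

arm_command:
  rows:
    - [[3.2,4.3,0],[0,0,0.176],1]
    - [[3.2,4.3,0],[0,0,0.176],1]
    - [[3.2,4.3,0],[0,0,0.176],1]
    - [[3.2,4.3,0],[0,0,0.176],1]
    - [[3.2,4.3,0],[0,0,0.176],1]
    - [[3.2,4.3,0],[0,0,0.176],1]
    - [[3.2,4.3,0],[0,0,0.176],1]
    - [[3.2,4.3,0],[0,0,0.176],1]
  force: 20

```text
time: 1.1
position: [0.5328, -0.2359, 0.2353]
ee_rot: [-0.0, 0.589, 0.808, -0.003]
force: [0.3, -0.7, -1.0]
width: 0.0104
```

```bash
cat >> h.py <<'E'
def rep():
    from plant import manip
    from scipy.spatial.transform import Rotation as Ro
    s=manip.sense(); q=np.array(s["ee_rot"]); R=Ro.from_quat(q[[1,2,3,0]]).as_matrix()
    C=np.array([.5,-.1955]); u=np.array([-.591,.806]); v=np.array([.806,.591]); p=np.array(s["position"])
    print("t",s["time"],"pos",p.round(4),"along",(p[:2]-C)@u,"lat",(p[:2]-C)@v,"F",np.round(s["force"],1),"w",s["width"],"\nx",R[:,0].round(3),"z",R[:,2].round(3))
    a=np.arctan2(R[1,0],R[0,0]); print("yaw err to u",np.angle(np.exp(1j*(np.arctan2(u[1],u[0])-a))),"q",np.round(s["q"],2))
E
python3 -c "from h import *;rep()"
```

```text
t 1.1 pos [ 0.5328 -0.2359  0.2353] along -0.05194552130294606 lat 0.0025412670826276585 F [ 0.3 -0.7 -1. ] w 0.010396897324096889 
x [-0.307  0.952 -0.003] z [-0.004 -0.004 -1.   ]
yaw err to u 0.3203667573742191 q [ 0.66  0.46 -0.43  1.7   0.22  1.02  0.46]
```

arm_command:
  rows:
    - [[0,-0.2,-1],[0,0,0.16],1]
    - [[0,-0.2,-1],[0,0,0.16],1]
    - [[0,0,-4],[0,0,0],1]
    - [[0,0,-4],[0,0,0],1]
    - [[0,0,-2],[0,0,0],1]

```text
time: 1.72
position: [0.5362, -0.2336, 0.1126]
ee_rot: [0.001, 0.442, 0.897, -0.001]
force: [-0.7, -0.5, 0.5]
width: 0.0004
```

```bash
python3 - <<'E'
from h import *
rep()
p,d=eyes.read_camera("scene"); cv2.imwrite("pics/s1.png",cv2.resize(p[200:350,130:330,::-1],(800,600)))
E
```

```text
t 1.725 pos [ 0.5362 -0.2336  0.1126] along -0.0521202741669763 lat 0.006692699436238665 F [-0.7 -0.5  0.5] w 0.0003631767934721668 
x [-0.609  0.793 -0.002] z [ 0.001 -0.002 -1.   ]
yaw err to u -0.022566288362088294 q [ 0.66  0.63 -0.44  1.79  0.36  0.8   0.69]
```

View pics/s1.png

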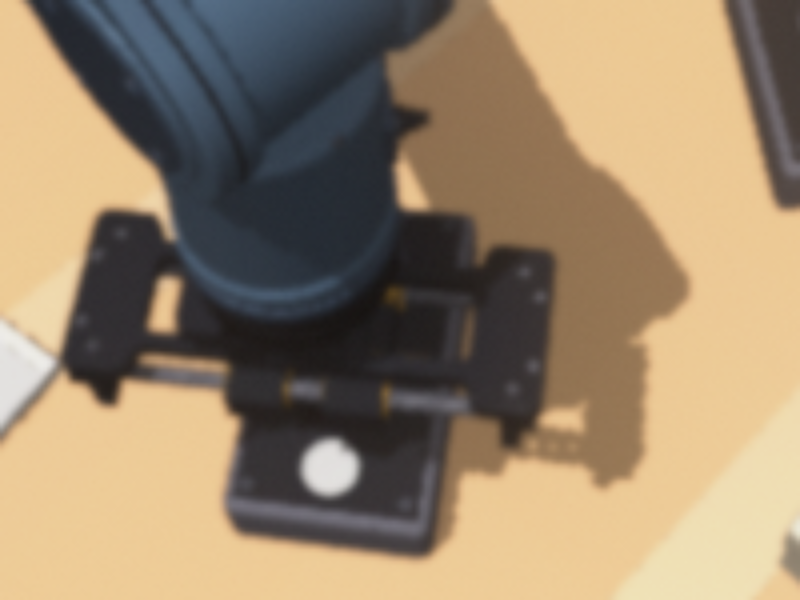

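The gripper covers the lever in this view, with the white disc still visible at crop (330,467). From here I go by TCP readings and forces.

arm_command:
  rows:
    - [[-0.5,-0.4,-1],[0,0,0],1]
    - [[0,0,-0.8],[0,0,0],1]
    - [[-0.6,0.8,0],[0,0,0],1]
    - [[-0.6,0.8,0],[0,0,0],1]
    - [[0,0,0],[0,0,0],1]

```text
time: 2.4
position: [0.5175, -0.2204, 0.0933]
ee_rot: [0.0, 0.442, 0.897, -0.001]
force: [0.2, -0.4, 0.6]
width: 0.0005
```

```bash
python3 -c "from h import *;rep()"
```

```text
t 2.4 pos [ 0.5175 -0.2204  0.0933] along -0.030429297960490733 lat -0.0005812824718244734 F [ 0.2 -0.4  0.6] w 0.000463442870563649 
x [-0.609  0.793 -0.001] z [-0.    -0.002 -1.   ]
yaw err to u -0.022678231340153232 q [ 0.65  0.63 -0.43  1.85  0.38  0.74  0.66]
```

arm_command:
  rows:
    - [[-0.4,0.55,0],[0,0,0],1]
    - [[-0.4,0.55,0],[0,0,0],1]
    - [[-0.4,0.55,0],[0,0,0],1]
    - [[-0.4,0.55,0],[0,0,0],1]
    - [[-0.4,0.55,0],[0,0,0],1]

```text
time: 3.02
position: [0.4986, -0.1935, 0.0949]
ee_rot: [0.004, 0.442, 0.897, -0.001]
force: [2.5, -3.0, -1.0]
width: 0.0005
```

```bash
python3 - <<'E'
from h import *
rep()
for n in("scene","top"):
    p,d=eyes.read_camera(n); np.savez(n+"2.npz",p=p)
    x,y=(130,200) if n=="scene" else (230,80)
    cv2.imwrite(f"pics/{n}2.png",cv2.resize(p[y:y+150,x:x+200,::-1],(800,600)))
    for k in 'b': print(n,blobs(p,k,(130,100,400,345)))
E
```

```text
t 3.025 pos [ 0.4986 -0.1935  0.0949] along 0.0024565550935845217 lat 3.92252531979935e-05 F [ 2.5 -3.  -1. ] w 0.0005083036199495957 
x [-0.608  0.794 -0.007] z [ 0.005 -0.005 -1.   ]
yaw err to u -0.021404802373386822 q [ 0.62  0.59 -0.44  1.93  0.38  0.7   0.61]
scene [(np.int32(195), array([394.40512821, 129.31794872]))]
top [(np.int32(35), array([321.65714286, 146.51428571]))]
```

View pics/top2.png

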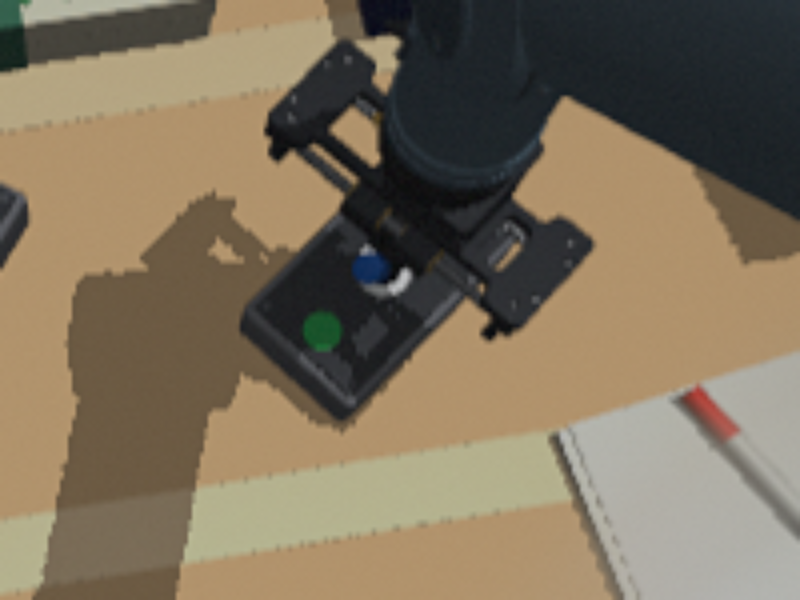

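View pics/scene2.png

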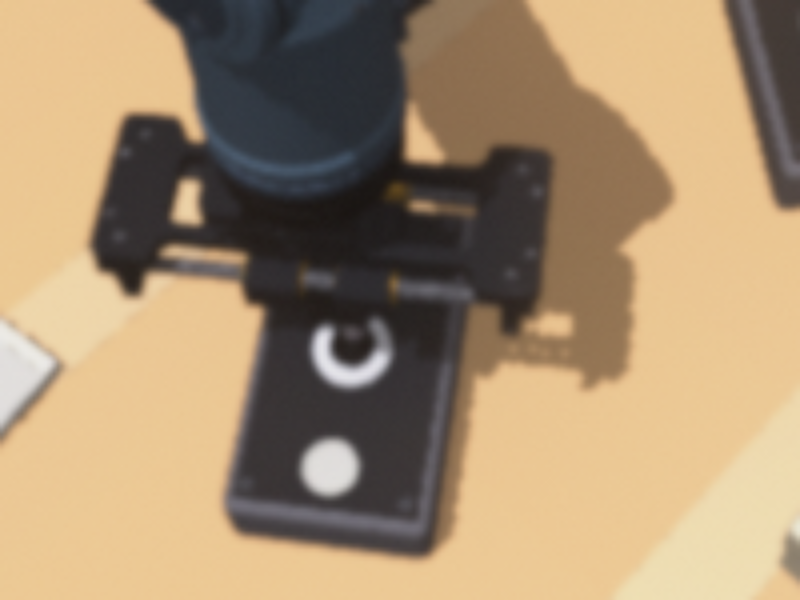

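The top view shows the blue cap leaning towards the green disc, with the cap at (322,146.5). I'll estimate the lean from that.

```bash
python3 - <<'E'
from h import *
C=np.array([.5,-.1955]); u=np.array([-.591,.806])
for z in(.05+.045,.10,.105,.11,.115):
    q=plane("top",(321.66,146.5),z); s=(q[:2]-C)@u; print(z,s,np.arctan2(s,z-.05),np.hypot(s,z-.05))
rep()
E
```

```text
0.095 0.023843305327286134 0.4872424270635368 0.05092644901159113
0.1 0.025851883228235797 0.4771846522209064 0.05628783053597233
0.105 0.02786046112918542 0.46887692334570635 0.06165391548256162
0.11 0.029869039030135 0.4618999386697109 0.06702357415554416
0.115 0.031877616931084596 0.45595820988377556 0.07239601136253966
t 3.125 pos [ 0.4982 -0.1929  0.0948] along 0.0031601251498726986 lat 4.646524437363822e-05 F [ 1.8 -2.3  0.1] w 0.0005091197929833346 
x [-0.609  0.793 -0.006] z [ 0.004 -0.005 -1.   ]
yaw err to u -0.02222657054892263 q [ 0.62  0.59 -0.44  1.93  0.38  0.7   0.61]
```

Lean is about 0.47 rad, comfortably past 0.3 and short of the stop. I'll hold for about 2 s.

arm_command:
  rows:
    - [[0,0,0],[0,0,0],1]
    - [[0,0,0],[0,0,0],1]
    - [[0,0,0],[0,0,0],1]
    - [[0,0,0],[0,0,0],1]
    - [[0,0,0],[0,0,0],1]
    - [[0,0,0],[0,0,0],1]
    - [[0,0,0],[0,0,0],1]
    - [[0,0,0],[0,0,0],1]

```text
time: 4.12
position: [0.4988, -0.1937, 0.095]
ee_rot: [0.003, 0.442, 0.897, -0.001]
force: [1.3, -2.2, 0.5]
width: 0.0006
```

```bash
python3 - <<'E'
from h import *
rep()
p,d=eyes.read_camera("top"); print(blobs(p,'b',(280,110,360,180)))
E
```

```text
t 4.125 pos [ 0.4988 -0.1937  0.095 ] along 0.0021734918425169586 lat 7.612562730287693e-05 F [ 1.3 -2.2  0.5] w 0.0006450731144209181 
x [-0.608  0.794 -0.007] z [ 0.005 -0.005 -1.   ]
yaw err to u -0.021357921220207743 q [ 0.62  0.59 -0.44  1.93  0.38  0.7   0.61]
[(np.int32(36), array([322.13888889, 145.61111111]))]
```

arm_command:
  rows:
    - [[-0.1,0.1,0],[0,0,0],1]
    - [[0,0,0],[0,0,0],1]
    - [[0,0,0],[0,0,0],1]
    - [[0,0,0],[0,0,0],1]
    - [[0,0,0],[0,0,0],1]
    - [[0,0,0],[0,0,0],1]

```text
time: 4.92
position: [0.498, -0.1927, 0.095]
ee_rot: [0.004, 0.442, 0.897, -0.001]
force: [1.9, -3.9, 0.1]
width: 0.0007
```

arm_command:
  rows:
    - [[0.5,-0.7,0],[0,0,0],1]
    - [[0.5,-0.7,0],[0,0,0],1]
    - [[0.5,-0.7,0],[0,0,0],1]
    - [[0.5,-0.7,0],[0,0,0],1]
    - [[0.5,-0.7,0],[0,0,0],1]
    - [[0.5,-0.7,0],[0,0,0],1]
    - [[0.5,-0.7,0],[0,0,0],1]
    - [[0,0,0],[0,0,0],1]

```text
time: 5.92
position: [0.5335, -0.2435, 0.0938]
ee_rot: [0.001, 0.442, 0.897, -0.001]
force: [0.4, 0.5, -0.1]
width: 0.0004
```

```bash
python3 -c "from h import *;rep()"
```

```text
t 5.925 pos [ 0.5335 -0.2435  0.0938] along -0.05847971988923021 lat -0.0013119082601033786 F [ 0.4  0.5 -0.1] w 0.000393555423459612 
x [-0.609  0.793 -0.002] z [ 0.001 -0.002 -1.   ]
yaw err to u -0.02172865308855432 q [ 0.67  0.66 -0.43  1.79  0.38  0.77  0.69]
```

Clear of the lever. Next I rise and back away to look.

arm_command:
  rows:
    - [[0,0,4],[0,0,0],1]
    - [[0,0,5],[0,0,0],1]
    - [[0,0,5],[0,0,0],1]
    - [[-2,-5,0],[0,0,0],1]
    - [[-2,-5,0],[0,0,0],1]
    - [[-2,-5,0],[0,0,0],1]
    - [[-2,-5,0],[0,0,0],1]
    - [[0,0,0],[0,0,0],1]

```text
time: 6.92
position: [0.4494, -0.4453, 0.2389]
ee_rot: [0.0, 0.44, 0.898, -0.001]
force: [0.7, 0.3, -0.1]
width: 0.0006
```

```bash
python3 - <<'E'
from h import *
rep()
for n in("scene","top"):
    p,d=eyes.read_camera(n); cv2.imwrite(f"pics/{n}3.png",p[:,:,::-1])
    b={'scene':(185,245,252,340),'top':(288,115,360,187)}[n]; print(n,blobs(p,'b',b))
    b={'scene':(308,175,370,250),'top':(173,112,240,185)}[n]; print(n,blobs(p,'o',b))
E
```

```text
t 6.925 pos [ 0.4494 -0.4453  0.2389] along -0.17145504960238497 lat -0.18846216936311777 F [ 0.7  0.3 -0.1] w 0.000635053532373386 
x [-0.614  0.79  -0.001] z [ 0.    -0.002 -1.   ]
yaw err to u -0.02795610770483581 q [ 1.02  0.55 -0.45  1.57  0.26  1.09  1.17]
scene [(np.int32(97), array([214.58762887, 273.40206186]))]
scene [(np.int32(95), array([343.57894737, 190.64210526]))]
top [(np.int32(45), array([330.46666667, 137.17777778]))]
top []
```

View pics/scene3.png

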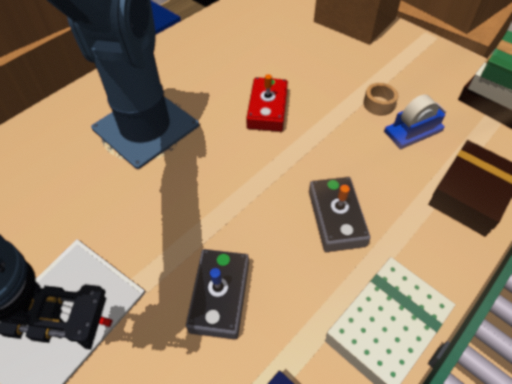

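View pics/top3.png

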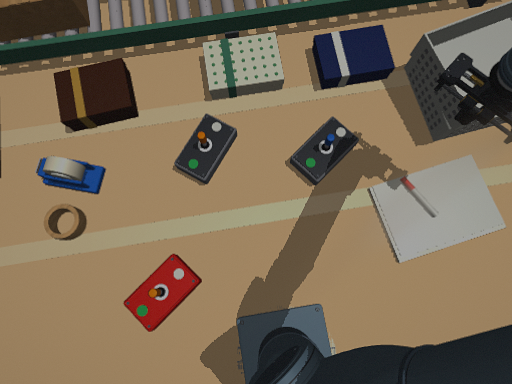

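Both caps are back where they started: blue at (215,273) in the scene view and (330.5,137) in the top view, orange at (344,190) in the scene view. The arm is free in the air.

```bash
python3 -c "
from plant import manip
print(manip.finish_job())"
```

```text
the job is handed in; nothing more can be done
None
```

I pushed the blue toggle over towards the green disc with the shut fingers and held it there for about 2 s. Then I drew straight back, let it spring upright, moved the arm clear and handed the job in at about 7 s.

- **Lean while held:** the top camera gave about 0.47 rad early in the hold. The lean eased off slightly by mid-hold, so I nudged it forward about 1.4 mm.
- **Toggles at the end:** the blue cap is back within 1 px of its starting place in both views. The orange cap is within 1 px in the scene view. My colour mask did not find the orange cap in the top view, before or after, but it looks unchanged there by eye.
- **Arm at the end:** it was free in the air and the wrist force read under 1 N.

No check failed or disagreed.

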